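# Wedge up the tilt table of a lens drill

## Robot

A 7-joint arm with a two-finger parallel gripper is mounted at the origin on the work surface. World frame = base frame: x ahead of the robot, y to its left, z up, the work surface at z = 0. Lengths are in mm, angles in rad, forces in N, time in s.
With the tool pointing down it reaches from about 425 to 875 mm from the base axis. Payload 9.9 kg.
Tool frame: the origin (TCP) lies midway between the tips of the shut fingers; the grasp point (between the pads) lies grip_point_offset behind it (grip_point_offset is the distance from the TCP to the grasp point, in mm); z points along the fingers, y is the line along which they close (so a half turn about z gives the same grasp; the last joint's range is limited). The gripper opens to 85 mm and grips with 20 to 120 N. Pads are 22 mm wide; open, the fingers measure 114 mm over their backs; the gripper's body (76 mm by 85 mm) begins 54 mm behind the grasp point. The pads swing forward as they close: fully open they stand 13 mm farther back than shut.
Start: joints at [-1.388, 0.576, 0.025, 1.437, -0.015, 1.129, -0.057], TCP at [177.953, 651.123, 231.289] pointing down, gripper open.
Joint ranges: [-2.76, 2.76], [-0.34, 2.15], [-1.52, 1.57], [0.19, 2.46], [-1.09, 4.23], [0.17, 1.99], [-2.82, 2.82]. Speed limits (rad/s): [2.22, 2.22, 3.01, 3.01, 3.14, 3.14, 3.14].

## Interface

Orientations are given as [roll, pitch, yaw] about the fixed x, y, z axes, in that order (R = Rz(yaw) Ry(pitch) Rx(roll)).
In Python, from cell import get_obs, camera, calibration, sign_off, grip_point_offset gives the robot as it stands. The module is installed in compiled form; this text tells all that it offers.
- The arm moves only by the tool move_arm, never from a script. Its argument "deltas" is one flat list of numbers, 5 for each row, row after row: the shift along the tool's x, y, z in m, then the turn about the tool's z in rad, then the finger opening in m, from 0 to 0.0854. A call has 1 to 5 rows; each row shifts and turns the commanded pose from where the row before left it, along the tool's axes as they then stand; what a row does not reach is not made up. A row lasts 1/12 s, in which the tool goes at most 41.7 mm and 7.16 degrees, less where a joint would pass 70% of its speed; a pose out of reach is approached as far as the arm can. A call is refused whole if a number of a shift passes 0.0417 or a number of a turn 0.125, either way. A call with a gripper value outside its range is refused whole. The fingers move at their own pace and stop on an object; the grip force is fixed at half the most. Time passes only in rows, so rows that do not move let the fingers close. It gives the time, the measured TCP pose, the force, the opening and the grip force at its end, in the units of the state.
- get_obs(): the state, without advancing time (a new reading comes with each control period).
- camera(name): name is "side" or "top" or "wrist"; returns (picture, depth): 400x640x3 uint8, blue, green, red; 400x640 float32, mm along the optical axis (not along the pixel's ray), 0 where there is no reading.
- calibration(name): a dict with "fx", "fy", "cx", "cy" (pixels), "extrinsics" (4x4, takes a point from camera to world coordinates); the wrist camera has in their place "tool_from_camera" (4x4, takes a point from camera to tool coordinates, whose origin is the TCP and whose axes are the flange's). Camera axes: x right, y down, z forward; pixel columns grow to the right and rows downward; lengths in mm; the calibration is good to about 2 mm. A picture is of the moment at which its call begins: read the wrist's pose just before it. calibration takes no time and is no camera call.
- sign_off(): hands the job in; it is judged then, once.
The state is a dict: "t": time; "joint_positions": joint angles; "joint_vel": joint speeds; "tau": joint torques, N m; "tcp_pos": TCP position; "eef_rot": TCP orientation; "ft_force": force on the tool from outside, world axes, zero at the start; "wrist_torque": the same for the moment, N m; "gripper_width": finger opening in mm; "finger_force": force on a finger pad.
Only numpy, scipy, OpenCV 4.12 (cv2) and the standard library are available. Lean on these libraries where they do the work, as an engineer would, in place of code of your own. Each camera call takes 0.05 s, during which the arm holds its last target. There are 200 camera calls.

## Task

Set the tilt table of the lens drill to its height mark: slide the long orange levelling wedge, thin end first and square, along the drill's base under the table's front lip until the table has risen so far that the lens on it just bears against the tip of the setting pointer. The lens is fragile: stop as soon as it bears, never force it against the pointer, and keep the gripper off it. Leave the wedge there holding the table up by itself, and leave the other things on the bench where they are.

Things in the scene. Friction and masses are not known exactly. Their poses are not given: they have to be found in the camera images.
- wedge_center (a point): Centre of the loose orange plastic levelling wedge, half-way along and half-way up (7 mm above its underside). Wedge 180 mm long (its x axis), 40 mm wide (y), about 0.12 kg; flat underside, 4 mm thick at the thin end (+x) rising evenly to 23.8 mm at the heel (-x), slope 0.11. Its heel can be pushed from behind. It holds under load by friction and does not slip back.
- wedge: The same orange wedge; origin at the centre of its underside, x towards its thin end, z up.
- drill: White bench drill for spectacle lenses, fixed to the bench; origin on the bench under the tilt table. x is the way the wedge is pushed in, level. Base plate 14 mm thick (top at z 14 mm), from x -210 to +120 mm and y -85 to +135 mm. Column (32 mm thick) at x 55, y 95 mm; head on it from z 115 mm (chuck) up to 308 mm, x 24 to 110 mm, y -3 to 147 mm. Nothing stands over the base ahead (-x) of x -62 mm.
- way (a point): Point on top of the base plate, 125 mm in front (-x) of the drill's origin, on the middle line along which the wedge slides (60 mm wide bright strip).
- lip (a point): Lowest point of the 10 mm steel bar under the front lip of the tilt table, at mid-width; this bar rides on the wedge. Bar 86 mm wide (y), 135 mm ahead (-x) of the hinge, 55 mm ahead of the drill's origin. The table's front edge stands 7 mm nearer the robot. At rest the bar is about 8 mm above the base plate; when the lens bears on the pointer it is 12 to 20 mm above it, depending on how the pointer is set.
- tilt_table (a joint): Aluminium tilt table, 90 mm wide, hinged at the back; angle in rad, 0 level, -0.089 drooped on its rest (start), growing as the lip rises. With the lens it presses about 2.5 to 5 N on the wedge; pushing the wedge on under it takes a nearly steady 5 to 12 N, which begins to climb once the lens bears on the pointer: each further mm of wedge then adds about 0.5 to 0.8 N to the push and about as much on the lens.
- lens: Spectacle lens 65 mm across, 7 mm thick, held on a block on the tilt table 60 mm ahead of the hinge; origin at the centre of its underside. It is scratched if pressed on the pointer with more than 6 N; well set it bears with 1 to 4 N. Before the job it stands 2 to 5 mm below the pointer.
- pointer: Setting pointer, fixed for this job: dark collar on the column (origin in its middle), steel arm, red hub and downward brass finger, 6 mm thick with a round end, over the middle of the lens. The end of the finger is the height mark. It is set to a different height for each job, by a few mm, and its exact height is not given: the meeting with the lens is to be felt.
- grey_wedge: Short steep grey wedge, 110 x 40 mm, 40 mm high at the heel: not for this job. Origin at the centre of its underside.
- job_tray: Blue lens tray 200 x 150 x 40 mm, origin under its centre: leave alone.
- tape: Roll of tape, 92 mm across, 24 mm high, origin under its centre: leave alone.
- screwdriver: Small red screwdriver, 150 mm long: leave alone.
Things that resemble listed ones, but are neither listed nor needed, are in the scene too. Several things have the shape of the wedge; the one meant has the colours described above.

How it is judged:
By the outcome, as a careful person would: the job done as asked, in the order asked, and still so for the second after the job is handed in, with the robot touching nothing.
It also fails if it takes over 72 s, if anything falls off the work surface, if the arm or the gripper's body presses on something with over 40 N, if the wrist force passes 120 N, or if a joint passes its speed limit or range.

## Working session

There is one attempt and no reset: what is moved stays moved. The work goes in short steps, Python scripts to look and compute and a tool call to move; the robot and the scene stay as the last step left them, time stands still between calls to the robot, and variables do not carry over. Pictures are saved under pics/ and viewed, at most 10 in all, crops included, and the job is handed in when it is done.

Besides the shell and the picture viewer there is one more tool, called after ">>>" as name(argument=value, ...), one argument or row to a line, values as JSON. move_arm: Moves the arm, as the interface text tells. Its arguments: {"type":"object","properties":{"deltas":{"type":"array"}},"required":["deltas"]}

```bash
mkdir -p pics; cat > h.py <<'E'
import cv2, numpy as np
from cell import get_obs, camera, calibration, sign_off, grip_point_offset
from scipy.spatial.transform import Rotation as R
def snap(n):
    o=get_obs(); p,d=camera(n); c=calibration(n)
    if n=="wrist":
        T=np.eye(4); T[:3,:3]=R.from_euler('xyz',o['eef_rot']).as_matrix(); T[:3,3]=o['tcp_pos']; E=T@np.array(c['tool_from_camera'])
    else: E=np.array(c['extrinsics'])
    return p,d,c,E
def ray(c,E,u,v,z):
    r=E[:3,:3]@np.array([(u-c['cx'])/c['fx'],(v-c['cy'])/c['fy'],1]); o=E[:3,3]
    return o+r*(z-o[2])/r[2]
def pt(c,E,u,v,d):
    return (E@np.array([(u-c['cx'])/c['fx']*d,(v-c['cy'])/c['fy']*d,d,1]))[:3]
E
python3 - <<'E'
from h import *
o=get_obs(); print({k:np.round(v,3) for k,v in o.items()}, grip_point_offset)
for n in("top","side"):
    p,d,c,E=snap(n); cv2.imwrite(f"pics/{n}0.png",p); np.savez(f"{n}0.npz",p=p,d=d,E=E,k=[c['fx'],c['fy'],c['cx'],c['cy']]); print(n,E.round(3).tolist(),c['fx'])
E
```

```text
{'t': np.float64(0.0), 'joint_positions': array([-1.388,  0.577,  0.025,  1.438, -0.015,  1.129, -0.056]), 'joint_vel': array([ 0.002,  0.   ,  0.001,  0.001,  0.002, -0.001, -0.001]), 'tau': array([-0.0000e+00, -7.6579e+01,  2.2500e+00, -2.8597e+01,  1.5000e-02,
        1.3000e-02,  0.0000e+00]), 'tcp_pos': array([177.821, 650.646, 230.428]), 'eef_rot': array([-3.14 ,  0.   ,  2.875]), 'ft_force': array([-0.177,  0.214,  0.219]), 'wrist_torque': array([-0.041,  0.005, -0.025]), 'finger_force': np.float64(0.0), 'gripper_width': np.float64(85.269)} 18.700000000000003
top [[-0.018, -0.988, 0.154, 352.535], [-1.0, 0.02, 0.009, -70.051], [-0.012, -0.154, -0.988, 1436.087], [0.0, 0.0, 0.0, 1.0]] 498.37570635890506
side [[-0.997, -0.039, 0.061, 481.804], [-0.073, 0.581, -0.811, 998.393], [-0.004, -0.813, -0.582, 847.629], [0.0, 0.0, 0.0, 1.0]] 372.22707883678453
```

View pics/top0.png

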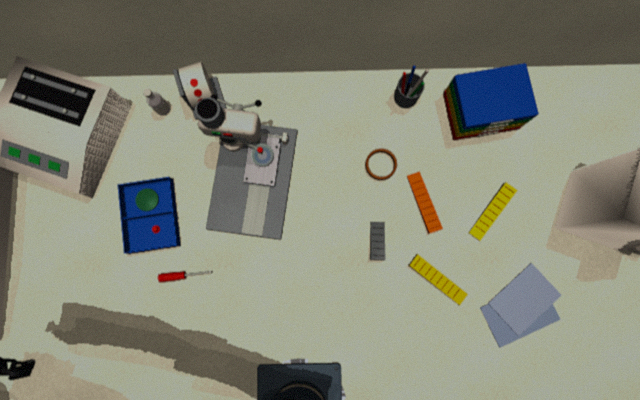

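View pics/side0.png

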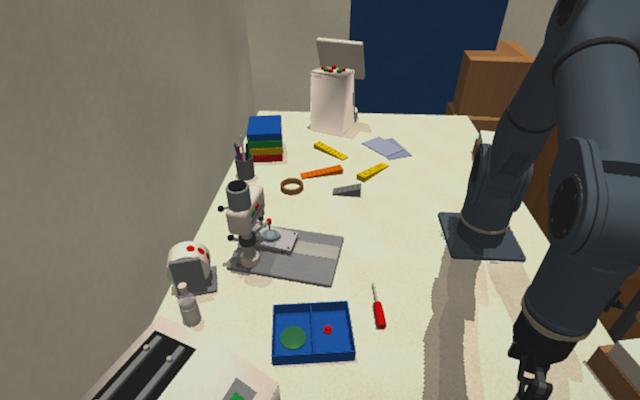

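Top view: the orange wedge is at (424,203). Lookalikes are yellow wedges at (437,279) and (493,211), the grey wedge at (377,241) and a tape roll at (380,164). The drill base spans (207..297, 125..240), with its bright strip near (255,210) and the table at (262,160). I choose the only orange one and measure it now.

```bash
cat > m.py <<'E'
from h import *
f=np.load("top0.npz"); p,d,E=f['p'],f['d'],f['E']; c=dict(zip(('fx','fy','cx','cy'),f['k']))
hsv=cv2.cvtColor(p,cv2.COLOR_BGR2HSV)
m=cv2.inRange(hsv,(4,150,120),(16,255,255)); m[:, :400]=0; m[:,450:]=0; m[:165]=0; m[245:]=0
cs,_=cv2.findContours(m,0,2); k=max(cs,key=cv2.contourArea); r=cv2.minAreaRect(k); b=cv2.boxPoints(r)
print("wedge",r)
for u,v in b: 
    print((u,v),ray(c,E,u,v,12).round(1), d[int(v),int(u)])
# height along the long axis
b=b[np.argsort(b[:,1])]; t0=(b[0]+b[1])/2; t1=(b[2]+b[3])/2
for s in(.08,.25,.5,.75,.92):
    u,v=t0+(t1-t0)*s; ui,vi=int(round(u)),int(round(v)); print(s,pt(c,E,u,v,np.median(d[vi-1:vi+2,ui-1:ui+2])).round(1))
# base plate and strip
g=cv2.inRange(hsv,(0,0,60),(180,70,255)); 
for q in [(207,232),(281,239),(297,129),(219,160),(243,232),(263,235),(255,205),(262,178)]:
    print(q,hsv[q[1],q[0]],ray(c,E,*q,14).round(1),pt(c,E,*q,d[q[1],q[0]]).round(1))
a=cv2.resize(p[115:245,190:310],None,fx=4,fy=4,interpolation=2); w=cv2.resize(p[160:250,395:450],None,fx=5,fy=5,interpolation=2)
H=max(a.shape[0],w.shape[0]); z=np.zeros((H,a.shape[1]+w.shape[1],3),np.uint8); z[:a.shape[0],:a.shape[1]]=a; z[:w.shape[0],a.shape[1]:]=w
cv2.imwrite("pics/crop.png",z)
E
python3 m.py
```

```text
wedge ((424.1362609863281, 201.94424438476562), (62.095794677734375, 13.672853469848633), 67.7509765625)
(np.float32(406.05307), np.float32(175.79646)) [ 637.6 -320.7   12. ] 1457.884
(np.float32(418.70792), np.float32(170.61946)) [ 652.2 -358.1   12. ] 1465.8353
(np.float32(442.21945), np.float32(228.09203)) [ 483.3 -416.7   12. ] 1415.4003
(np.float32(429.5646), np.float32(233.26903)) [ 469.2 -379.9   12. ] 1416.6158
0.08 [ 632.4 -345.4    5.7]
0.25 [ 602.4 -354.6   10.4]
0.5 [ 559.2 -368.3   16.1]
0.75 [ 517.2 -382.5   17.5]
0.92 [ 488.4 -391.1   23.1]
(207, 232) [ 43  23 175] [485.1 256.5  14. ] [4.864e+02 2.596e+02 2.000e-01]
(281, 239) [ 36  35 145] [460.9  44.3  14. ] [461.9  45.4   0.8]
(297, 129) [ 39  24 149] [784.8  -5.5  14. ] [787.9  -5.    3.9]
(219, 160) [45 18 86] [695.9 224.4  14. ] [696.  224.5  13.3]
(243, 232) [ 28  24 138] [483.1 153.1  14. ] [483.1 153.2  13.2]
(263, 235) [ 20   8 101] [473.3  95.8  14. ] [473.1  95.5  16.6]
(255, 205) [ 32  32 157] [560.5 118.7  14. ] [559.9 118.2  17.8]
(262, 178) [  3  14 160] [639.5  98.3  14. ] [633.6  94.9  43. ]
```

View pics/crop.png

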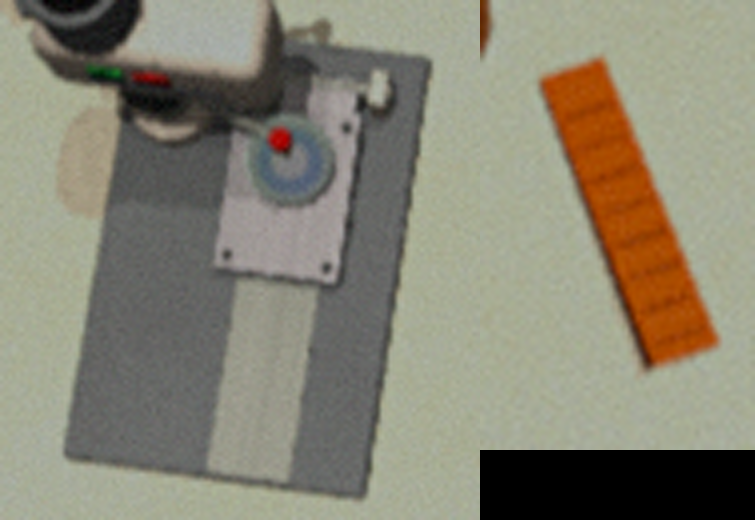

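The crop shows the wedge is plain orange, with its thin end up at crop (570,70) and its heel at (680,360). The heights (5.7 to 23.1 mm) and size (about 180 x 40) agree with that. The drill strip runs from crop (250,475) up to the table's front edge at (275,275). On the way I'll stop over the drill for a wrist look.

>>> move_arm(
  deltas=[-0.028,-0.027,0,0,0.085,-0.028,-0.027,0,0,0.085,-0.028,-0.027,0,0,0.085,-0.028,-0.027,0,0,0.085,-0.028,-0.027,0,0,0.085],
)

```text
t: 0.52
tcp_pos: [277.9, 482.1, 230.9]
eef_rot: [-3.141, -0.0, 2.875]
ft_force: [0.7, 0.7, 0.6]
gripper_width: 85.1
finger_force: 0.0
```

>>> move_arm(
  deltas=[-0.028,-0.027,0,0,0.085,-0.028,-0.027,0,0,0.085,-0.028,-0.027,0,0,0.085,-0.028,-0.027,0,0,0.085,-0.028,-0.027,0,0,0.085],
)

```text
t: 0.93
tcp_pos: [377.3, 315.0, 231.2]
eef_rot: [-3.141, -0.0, 2.875]
ft_force: [0.5, 1.7, 0.2]
gripper_width: 85.1
finger_force: 0.0
```

>>> move_arm(
  deltas=[-0.028,-0.027,0,0,0.085,-0.028,-0.027,0,0,0.085,-0.028,-0.027,0,0,0.085,-0.028,-0.027,0,0,0.085,-0.018,-0.017,0,0,0.085],
)

```text
t: 1.35
tcp_pos: [470.7, 157.9, 231.3]
eef_rot: [-3.14, 0.001, 2.871]
ft_force: [1.7, -0.2, -0.3]
gripper_width: 84.9
finger_force: 0.0
```

```bash
python3 - <<'E'
from h import *
print(calibration("wrist"))
p,d,c,E=snap("wrist"); cv2.imwrite("pics/w1.png",p); np.savez("w1.npz",p=p,d=d,E=E,k=[c['fx'],c['fy'],c['cx'],c['cy']]); print(get_obs()['joint_positions'].round(2))
E
```

```text
{'fx': 354.7835684820058, 'fy': 354.7835684820058, 'cx': 319.704027955964, 'cy': 201.404912633361, 'tool_from_camera': array([[ 4.98171018e-04, -9.48637577e-01, -3.16364505e-01,
         8.20006755e+01],
       [ 9.99999800e-01,  3.49286236e-04,  5.27318545e-04,
        -3.13904335e-01],
       [-3.89732420e-04, -3.16364704e-01,  9.48637561e-01,
        -1.43611172e+02],
       [ 0.00000000e+00,  0.00000000e+00,  0.00000000e+00,
         1.00000000e+00]])}
[-0.52  0.32  0.15  1.9  -0.05  0.93  0.95]
```

View pics/w1.png

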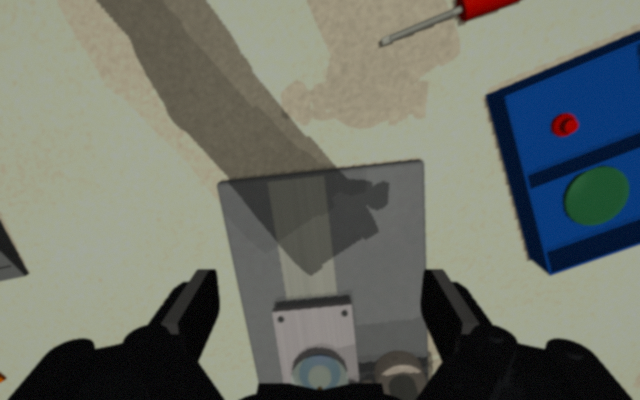

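The wrist view shows the base's front corners at (219,184) and (423,160). The strip runs from (296,177) to the table's front edge at (273..353, 300). I'll refine the strip edges by brightness gradient.

```bash
cat > d.py <<'E'
from h import *
f=np.load("w1.npz"); p,d,E=f['p'],f['d'],f['E']; c=dict(zip(('fx','fy','cx','cy'),f['k']))
g=cv2.GaussianBlur(cv2.cvtColor(p,cv2.COLOR_BGR2GRAY).astype(np.float32),(3,9),0); gx=cv2.Sobel(g,-1,1,0)
def edge(rows,u0,u1,w,s):
    P=[]
    for v in rows:
        uc=u0+(u1-u0)*(v-rows[0])/(rows[-1]-rows[0]); a=int(uc-w); seg=s*gx[v,a:a+2*w+1]; i=seg.argmax()
        P.append(ray(c,E,a+i,v,14)[:2])
    P=np.array(P); l=cv2.fitLine(P.astype(np.float32),cv2.DIST_HUBER,0,.01,.01).ravel(); l=l if l[0]>0 else -l
    return l,P
for n,a in dict(stripL=(range(190,294,3),269,280,8,1),stripR=(range(190,294,3),327,338,8,-1),baseL=(range(192,262,3),220,237,8,-1),baseR=(range(165,262,3),423,426,8,1)).items():
    l,P=edge(*a); print(n,"yaw %.4f"%np.arctan2(l[1],l[0]),"at x=550: y=%.1f"%(l[3]+(550-l[2])*l[1]/l[0]), "resid",np.abs((P-l[2:])@[-l[1],l[0]]).mean().round(2))
for q in[(219,184),(423,160)]: print(q,ray(c,E,*q,14).round(1))
for q in[(275,300),(351,292),(314,296),(275,307),(351,300)]: print(q,d[q[1],q[0]],pt(c,E,*q,d[q[1],q[0]]).round(1))
E
python3 d.py
```

```text
stripL yaw -0.1560 at x=550: y=87.0 resid 0.35
stripR yaw -0.1578 at x=550: y=147.9 resid 0.31
baseL yaw -0.1620 at x=550: y=32.3 resid 0.28
baseR yaw -0.1575 at x=550: y=253.6 resid 0.28
(219, 184) [460.8  50.   14. ]
(423, 160) [492.7 262.   14. ]
(275, 300) 417.0428 [610.8  64.2  16.1]
(351, 292) 414.28802 [624.5 152.9  15.5]
(314, 296) 416.09634 [618.2 109.8  15.4]
(275, 307) 405.3113 [612.   65.5  28.7]
(351, 300) 401.8842 [625.8 151.4  29.1]
```

The drill axis yaw is -0.157. The midline passes through (550,117.5), and the origin lies at 656.4 along the axis (front edge and table edge agree). Next is the wedge.

>>> move_arm(
  deltas=[-0.0116,-0.0377,0,0,0.085,-0.0116,-0.0377,0,0,0.085,-0.0116,-0.0377,0,0,0.085,-0.0116,-0.0377,0,0,0.085,-0.0116,-0.0377,0,0,0.085],
)

```text
t: 1.82
tcp_pos: [475.1, -36.6, 231.2]
eef_rot: [3.142, -0.0, 2.875]
ft_force: [1.1, 0.0, -0.5]
gripper_width: 85.5
finger_force: 0.0
```

>>> move_arm(
  deltas=[-0.0116,-0.0377,0,0,0.085,-0.0116,-0.0377,0,0,0.085,-0.0116,-0.0377,0,0,0.085,-0.0116,-0.0377,0,0,0.085,-0.0116,-0.0377,0,0,0.085],
)

```text
t: 2.23
tcp_pos: [481.5, -233.7, 231.2]
eef_rot: [3.141, -0.0, 2.875]
ft_force: [1.4, 0.2, 0.6]
gripper_width: 85.1
finger_force: 0.0
```

>>> move_arm(
  deltas=[-0.0116,-0.0377,0,0,0.085,-0.0116,-0.0377,0,0,0.085,-0.0116,-0.0377,0,0,0.085,-0.0116,-0.0377,0,0,0.085,0,0,0,0,0.085],
)

```text
t: 2.65
tcp_pos: [484.2, -398.3, 230.7]
eef_rot: [-3.136, -0.0, 2.867]
ft_force: [-0.8, 0.1, -0.3]
gripper_width: 85.3
finger_force: 0.0
```

>>> move_arm(
  deltas=[0,0,0.01,-0.121,0.085,0,0,0.01,-0.121,0.085,0,0,0.01,-0.121,0.085,0,0,0.01,-0.121,0.085,0,0,0.01,-0.121,0.085],
)

```text
t: 3.07
tcp_pos: [486.9, -389.4, 180.5]
eef_rot: [3.141, -0.0, -2.797]
ft_force: [-0.1, -0.5, 0.5]
gripper_width: 84.9
finger_force: 0.0
```

```bash
cat > w.py <<'E'
from h import *
import sys
p,d,c,E=snap("wrist"); n=sys.argv[1]; cv2.imwrite(f"pics/{n}.png",p); np.savez(n+".npz",p=p,d=d,E=E,k=[c['fx'],c['fy'],c['cx'],c['cy']])
o=get_obs(); print(o['tcp_pos'].round(1),o['eef_rot'].round(4),o['joint_positions'].round(2))
m=cv2.inRange(cv2.cvtColor(p,cv2.COLOR_BGR2HSV),(4,150,90),(16,255,255)); k=max(cv2.findContours(m,0,2)[0],key=cv2.contourArea)
r=cv2.minAreaRect(k); print(r)
q=cv2.approxPolyDP(k,8,True).reshape(-1,2); print(q.tolist())
for u,v in q: print((u,v),[ray(c,E,u,v,z)[:2].round(1).tolist() for z in(0,4,23.8)])
E
python3 w.py w2
```

```text
[ 486.  -388.9  178.5] [ 3.1387e+00 -2.0000e-03 -2.7886e+00] [ 0.54  0.55  0.1   1.65 -0.06  0.95  2.58]
((315.562255859375, 247.69345092773438), (44.28315353393555, 154.20623779296875), 2.726310968399048)
[[302, 170], [296, 323], [330, 325], [341, 177]]
(np.int32(302), np.int32(170)) [[487.7, -406.2], [486.8, -406.4], [482.0, -407.0]]
(np.int32(296), np.int32(323)) [[651.1, -357.3], [648.1, -358.1], [633.4, -361.7]]
(np.int32(330), np.int32(325)) [[641.0, -321.6], [638.2, -322.8], [624.0, -328.6]]
(np.int32(341), np.int32(177)) [[481.7, -369.5], [480.8, -370.1], [476.4, -373.0]]
```

View pics/w2.png

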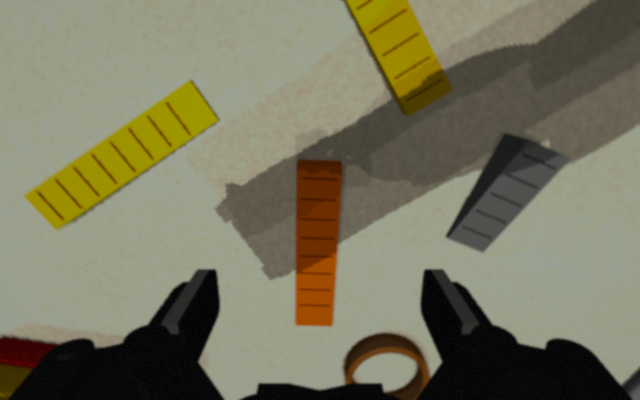

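This view shows the wedge's thin end at (296..330,324) and its heel, in shadow, at (299..342,161). The tape lies at (385,365), near but clear of the path. I'll work out the grip.

```bash
cat > g.py <<'E'
from h import *
f=np.load("w2.npz"); p,d,E=f['p'],f['d'],f['E']; c=dict(zip(('fx','fy','cx','cy'),f['k']))
m=cv2.inRange(cv2.cvtColor(p,cv2.COLOR_BGR2HSV),(2,120,40),(18,255,255)); m[:,:285]=0;m[:,350:]=0;m[:150]=0;m[335:]=0
rows=range(170,320,3); A=[];B=[]
for v in rows:
    u=np.flatnonzero(m[v]); z=4+19.8*(322-v)/161; A.append(ray(c,E,u[0],v,z)); B.append(ray(c,E,u[-1]+1,v,z))
A,B=np.array(A),np.array(B); C=(A+B)/2; l=cv2.fitLine(C[:,:2].astype(np.float32),cv2.DIST_HUBER,0,.01,.01).ravel(); l=l*np.sign(l[0]) if 0 else l
if l[0]<0:l[:2]*=-1
print("width",np.median(np.linalg.norm(A-B,axis=1)*1),"yaw",np.arctan2(l[1],l[0]),C[0],C[-1])
v=np.flatnonzero(m[:,318]); print(v[0],v[-1]+1); h=ray(c,E,320,v[0],23.8)[:2]; t=ray(c,E,314,v[-1]+1,4)[:2]
s=lambda q:(q-l[2:])@l[:2]
print("heel",h,"thin",t,"len",s(t)-s(h)); pr=lambda x:l[2:]+l[:2]*x
print("grip from heel",pr(s(h)+12),"from thin",pr(s(t)-168))
E
python3 g.py
```

```text
width 40.14168690855493 yaw 0.31312758 [ 477.10695578 -392.66650203   22.6931677 ] [ 633.78897295 -342.05506385    4.61490683]
160 326
heel [ 468.43879733 -395.32403993] thin [ 645.20823692 -338.59222206] len 185.64941726432548
grip from heel [ 479.93275449 -391.86685118] from thin [ 485.30746788 -390.1266293 ]
```

>>> move_arm(
  deltas=[0.0035,-0.001,0.03,0.02,0.085,0,0,0.03,0,0.085,0,0,0.03,0,0.085,0,0,0.03,0,0.085,0,0,0.02,0,0.085],
)

```text
t: 3.53
tcp_pos: [483.1, -390.9, 38.7]
eef_rot: [3.139, -0.002, -2.826]
ft_force: [0.2, -0.2, -0.9]
gripper_width: 85.2
finger_force: 0.0
```

>>> move_arm(
  deltas=[0,0,0,0,0.085,0,0,0,0,0.085,0,0,0,0,0.085],
)

```text
t: 3.78
tcp_pos: [484.6, -392.5, 42.6]
eef_rot: [-3.14, 0.001, -2.825]
ft_force: [0.6, 0.1, 0.6]
gripper_width: 85.0
finger_force: 0.0
```

```bash
python3 -c "
from h import *
o=get_obs();print(o['tcp_pos'],o['eef_rot'],o['ft_force'])"
```

```text
[ 484.56079034 -392.48403313   42.60561348] [-3.14030004e+00  7.38439187e-04 -2.82457400e+00] [0.60746324 0.08506035 0.57529002]
```

>>> move_arm(
  deltas=[0.001,0.002,0.015,0,0.085,0,0,0.012,0,0.085,0,0,0.01,0,0.085,0,0,0.0025,0,0.085,0,0,0,0,0.085],
)

```text
t: 4.2
tcp_pos: [482.0, -390.3, 1.3]
eef_rot: [3.141, -0.001, -2.824]
ft_force: [0.1, 0.3, -0.4]
gripper_width: 85.3
finger_force: 0.0
```

>>> move_arm(
  deltas=[0,0,0,0,0.02,0,0,0,0,0.02,0,0,0,0,0.02,0,0,0,0,0.02,0,0,0,0,0.02],
)

```text
t: 4.62
tcp_pos: [482.6, -390.9, 2.7]
eef_rot: [-3.141, 0.001, -2.824]
ft_force: [-1.0, 0.9, 6.2]
gripper_width: 38.7
finger_force: 60.5
```

>>> move_arm(
  deltas=[0,0,0,0,0.02,0,0,0,0,0.02,0,0,0,0,0.02,0,0,0,0,0.02,0,0,0,0,0.02],
)

```text
t: 5.03
tcp_pos: [482.6, -390.9, 2.7]
eef_rot: [-3.14, 0.001, -2.824]
ft_force: [-1.1, 1.1, 5.9]
gripper_width: 38.7
finger_force: 60.5
```

>>> move_arm(
  deltas=[0,0,-0.015,0,0.02,0,0,-0.02,0,0.02,0,0,-0.025,0,0.02,0,0,-0.02,0,0.02,0,0,-0.01,0.09,0.02],
)

```text
t: 5.45
tcp_pos: [482.9, -391.3, 94.6]
eef_rot: [-3.139, 0.002, -2.912]
ft_force: [-0.5, -0.5, -1.3]
gripper_width: 38.3
finger_force: 60.4
```

>>> move_arm(
  deltas=[0,0,0,0.1,0.02,0,0,0,0.1,0.02,0,0,0,0.1,0.02,0,0,0,0.084,0.02,0,0,0,0,0.02],
)

```text
t: 5.87
tcp_pos: [482.3, -390.2, 91.9]
eef_rot: [3.142, -0.0, 2.982]
ft_force: [-1.0, -0.0, -1.4]
gripper_width: 38.5
finger_force: 60.4
```

>>> move_arm(
  deltas=[0.0085,0.025,0,0,0.02,0.0085,0.0365,0,0,0.02,0.0085,0.0365,0,0,0.02,0.0085,0.0365,0,0,0.02,0.0085,0.0365,0,0,0.02],
)

```text
t: 6.28
tcp_pos: [466.3, -213.4, 91.9]
eef_rot: [3.142, 0.0, 2.989]
ft_force: [1.2, 1.0, -1.1]
gripper_width: 38.4
finger_force: 60.5
```

>>> move_arm(
  deltas=[0.0077,0.036,0,0,0.02,0.0077,0.036,0,0,0.02,0.0077,0.036,0,0,0.02,0.0077,0.036,0,0,0.02,0.0077,0.036,0,0,0.02],
)

```text
t: 6.7
tcp_pos: [456.4, -29.5, 92.1]
eef_rot: [3.141, 0.0, 2.989]
ft_force: [1.5, 0.3, -1.4]
gripper_width: 38.8
finger_force: 60.5
```

>>> move_arm(
  deltas=[0.0077,0.036,0,0,0.02,0.0077,0.036,0,0,0.02,0.0077,0.036,0,0,0.02,0.0077,0.03,0,0,0.02,0.0077,0.022,0,0,0.02],
)

```text
t: 7.12
tcp_pos: [443.3, 136.3, 91.9]
eef_rot: [3.14, 0.0, 2.992]
ft_force: [0.6, 1.5, -1.9]
gripper_width: 38.4
finger_force: 60.5
```

>>> move_arm(
  deltas=[0,0,0,0,0.02,0,0,0,0,0.02,0,0,0,0,0.02],
)

```text
t: 7.37
tcp_pos: [443.5, 132.4, 91.9]
eef_rot: [-3.141, 0.0, 2.988]
ft_force: [-0.6, -0.8, -0.8]
gripper_width: 38.7
finger_force: 60.5
```

```bash
cat > v.py <<'E'
from h import *
import sys
n=sys.argv[1]
p,d,c,E=snap("wrist"); cv2.imwrite(f"pics/{n}.png",p); np.savez(n+".npz",p=p,d=d,E=E,k=[c['fx'],c['fy'],c['cx'],c['cy']])
o=get_obs(); q=o['tcp_pos']; print(q,o['eef_rot'],o['ft_force'])
xh=np.array([np.cos(.157),-np.sin(.157)]); yh=np.array([-xh[1],xh[0]]); print("drill x %.1f lat %.1f"%(q[:2]@xh-656.4,q[:2]@yh-202.3))
E
python3 v.py w3
```

```text
[443.63167303 131.81935629  91.9193211 ] [-3.14120287e+00  1.95431125e-04  2.98589092e+00] [-0.76888006  0.75398734 -0.99041396]
drill x -238.8 lat -2.7
```

View pics/w3.png

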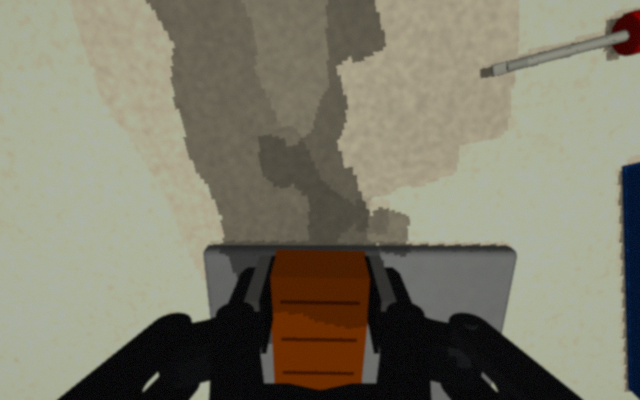

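The view shows the wedge held square: heel edge at row 250, columns 272–370, with the base's front edge level across the image, so the yaw is right. I'll correct the lateral position and lower.

>>> move_arm(
  deltas=[0.003,0.0027,0.015,0,0.02,0,0,0.02,0,0.02,0,0,0.02,0,0.02,0,0,0.013,0,0.02,0,0,0.002,0,0.02],
)

```text
t: 7.83
tcp_pos: [440.3, 134.3, 20.2]
eef_rot: [-3.14, -0.002, 2.984]
ft_force: [0.2, -0.2, -0.8]
gripper_width: 38.9
finger_force: 60.6
```

>>> move_arm(
  deltas=[0,0,0,0,0.02,0,0,0,0,0.02,0,0,0,0,0.02],
)

```text
t: 8.08
tcp_pos: [441.6, 135.7, 22.6]
eef_rot: [3.141, 0.001, 2.985]
ft_force: [-0.2, 0.8, -0.8]
gripper_width: 38.7
finger_force: 60.6
```

```bash
python3 v.py w4
```

```text
[441.56108314 135.91051162  22.65702801] [3.14091223e+00 1.30349499e-03 2.98547787e+00] [ 0.69975375  0.46021157 -1.31921267]
drill x -241.5 lat 1.0
```

>>> move_arm(
  deltas=[0,0,0.002,0,0.02,0,0,0.002,0,0.02,0,0,0,0,0.02],
)

```text
t: 8.38
tcp_pos: [441.0, 136.2, 17.8]
eef_rot: [3.141, 0.0, 2.986]
ft_force: [-0.2, 0.7, -1.2]
gripper_width: 38.7
finger_force: 60.6
```

>>> move_arm(
  deltas=[0,0,0.001,0,0.02,0,0,0,0,0.02],
)

```text
t: 8.55
tcp_pos: [441.0, 136.1, 16.7]
eef_rot: [-3.142, -0.0, 2.986]
ft_force: [-0.1, 0.4, -0.5]
gripper_width: 38.3
finger_force: 60.6
```

>>> move_arm(
  deltas=[0,0,0.001,0,0.02,0,0,0,0,0.02],
)

```text
t: 8.72
tcp_pos: [440.8, 136.1, 16.2]
eef_rot: [3.141, 0.0, 2.986]
ft_force: [-3.5, -0.2, 11.8]
gripper_width: 38.9
finger_force: 62.2
```

>>> move_arm(
  deltas=[0,0,0.0005,0,0.02,0,0,0,0,0.02],
)

```text
t: 8.88
tcp_pos: [440.8, 136.2, 16.0]
eef_rot: [3.141, 0.0, 2.986]
ft_force: [-5.9, 0.2, 15.9]
gripper_width: 38.8
finger_force: 62.7
```

>>> move_arm(
  deltas=[0,0,-0.001,0,0.055,0,0,-0.001,0,0.055,0,-0.0008,0,0,0.055],
)

```text
t: 9.13
tcp_pos: [441.0, 135.4, 17.4]
eef_rot: [3.141, 0.0, 2.986]
ft_force: [0.2, -0.3, 0.3]
gripper_width: 54.9
finger_force: 0.0
```

>>> move_arm(
  deltas=[0,0,0,0,0.02,0,0,0,0,0.02,0,0,0,0,0.02,0,0,0,0,0.02],
)

```text
t: 9.47
tcp_pos: [440.8, 135.2, 17.4]
eef_rot: [3.142, 0.0, 2.986]
ft_force: [-2.0, 0.1, 5.5]
gripper_width: 38.5
finger_force: 60.3
```

```bash
python3 v.py w5
```

```text
[440.82524938 135.15361539  17.44737649] [3.14155488e+00 6.62324643e-05 2.98565451e+00] [-1.13099543 -1.00522215  5.47976552]
drill x -242.1 lat 0.1
```

View pics/w5.png

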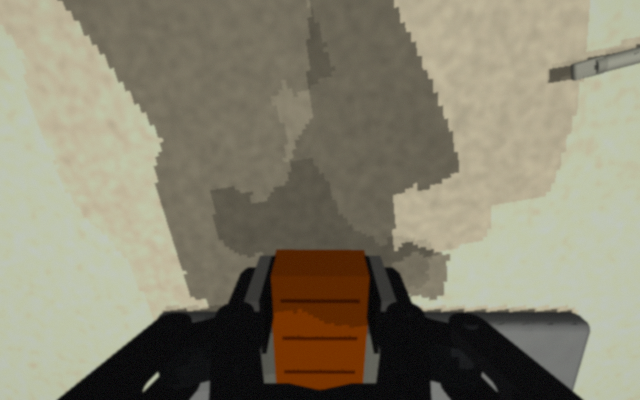

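The wedge sits centred in the grip, columns 272–368, and square. I'll ease the vertical preload and slide in.

>>> move_arm(
  deltas=[0,0,-0.0005,0,0.02,-0.004,0,0,0,0.02,-0.006,0,0,0,0.02,-0.006,0,0,0,0.02,-0.004,0,0,0,0.02],
)

```text
t: 9.93
tcp_pos: [461.9, 132.0, 17.7]
eef_rot: [3.142, 0.001, 2.986]
ft_force: [0.9, -0.6, -0.8]
gripper_width: 38.4
finger_force: 60.2
```

>>> move_arm(
  deltas=[-0.005,0,0,0,0.02,-0.005,0,0,0,0.02,-0.005,0,0,0,0.02,-0.004,0,0,0,0.02,0,0,0,0,0.02],
)

```text
t: 10.35
tcp_pos: [480.5, 129.0, 17.8]
eef_rot: [3.141, 0.001, 2.985]
ft_force: [-0.1, 0.1, -1.2]
gripper_width: 38.7
finger_force: 60.3
```

```bash
python3 v.py w6
```

```text
[479.8152214  129.09525552  17.76347056] [3.14156364e+00 3.35485320e-04 2.98550272e+00] [-0.19326433  0.22674511 -0.32881922]
drill x -202.7 lat 0.2
```

>>> move_arm(
  deltas=[-0.003,0,0.0004,0,0.02,-0.003,0,0,0,0.02,-0.003,0,0,0,0.02,0,0,0,0,0.02],
)

```text
t: 10.73
tcp_pos: [487.9, 127.9, 17.6]
eef_rot: [3.141, -0.001, 2.986]
ft_force: [-1.8, 0.2, 6.8]
gripper_width: 38.5
finger_force: 60.9
```

>>> move_arm(
  deltas=[-0.003,0,0,0,0.02,-0.003,0,0,0,0.02,-0.003,0,0,0,0.02],
)

```text
t: 10.98
tcp_pos: [494.3, 126.8, 17.6]
eef_rot: [-3.141, -0.005, 2.987]
ft_force: [-19.1, 4.5, 26.1]
gripper_width: 38.3
finger_force: 62.9
```

>>> move_arm(
  deltas=[-0.002,0,0,0,0.02,-0.002,0,0,0,0.02,-0.002,0,0,0,0.02],
)

```text
t: 11.23
tcp_pos: [496.5, 126.4, 17.6]
eef_rot: [-3.141, -0.011, 2.988]
ft_force: [-20.7, 4.0, 27.1]
gripper_width: 38.5
finger_force: 63.2
```

>>> move_arm(
  deltas=[-0.002,0,0,0,0.02,-0.002,0,0,0,0.02,-0.002,0,0,0,0.02],
)

```text
t: 11.48
tcp_pos: [502.7, 125.4, 17.6]
eef_rot: [-3.141, -0.011, 2.988]
ft_force: [-20.6, 4.3, 25.1]
gripper_width: 38.9
finger_force: 63.2
```

Vertical load rose as well, so I'll ease the tool up before going on. The lens meeting cannot come before about x -151, and the grip is at -180.

>>> move_arm(
  deltas=[0,0,-0.0007,0,0.02,0,0,0,0,0.02,0,0,0,0,0.02],
)

```text
t: 11.73
tcp_pos: [506.6, 124.8, 17.7]
eef_rot: [-3.141, -0.004, 2.987]
ft_force: [-6.1, -0.0, 2.5]
gripper_width: 38.5
finger_force: 60.6
```

>>> move_arm(
  deltas=[0,0,-0.0007,0,0.02,0,0,0,0,0.02,0,0,0,0,0.02],
)

```text
t: 11.98
tcp_pos: [507.5, 124.6, 18.4]
eef_rot: [-3.141, -0.003, 2.986]
ft_force: [-4.3, 1.3, -1.6]
gripper_width: 38.4
finger_force: 60.4
```

```bash
python3 v.py w7; python3 - <<'E'
from h import *
o=get_obs(); print(o['wrist_torque'])
p,d=camera("side"); cv2.imwrite("pics/s7.png",cv2.resize(p[160:300,210:360],None,fx=5,fy=4,interpolation=2))
E
```

```text
[507.80702038 124.6087062   18.40279034] [-3.14108173e+00 -2.11550040e-03  2.98608232e+00] [-5.0898434   1.01691819 -2.39557706]
drill x -174.3 lat 0.2
[0.2495057  1.06670028 0.00742717]
```

View pics/w7.png

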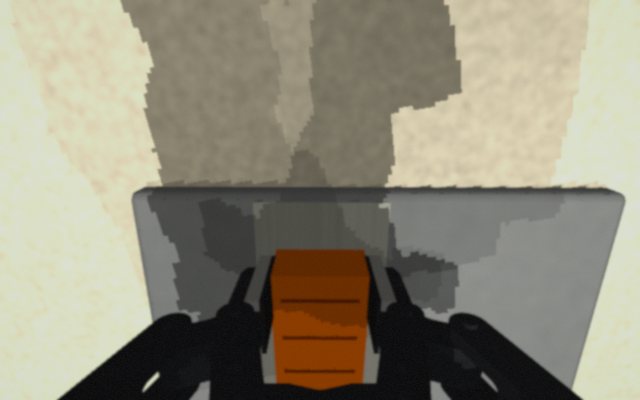

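The view shows the wedge still square and centred on the strip. Push is about 5 N with the bar riding. I'll go to just before the earliest meeting point, then release and push from behind, which leaves no vertical coupling.

>>> move_arm(
  deltas=[-0.003,0,0,0,0.02,-0.003,0,0,0,0.02,-0.003,0,0,0,0.02,-0.003,0,0,0,0.02,0,0,0,0,0.02],
)

```text
t: 12.5
tcp_pos: [521.8, 122.5, 18.8]
eef_rot: [3.142, 0.001, 2.985]
ft_force: [-2.0, -0.1, -4.2]
gripper_width: 38.6
finger_force: 60.5
```

>>> move_arm(
  deltas=[0,0,0,0,0.06,0,0,0,0,0.06,0,0,0,0,0.06,0,0,0,0,0.06],
)

```text
t: 12.83
tcp_pos: [521.7, 122.7, 19.2]
eef_rot: [3.141, 0.002, 2.986]
ft_force: [-0.2, -0.4, 0.4]
gripper_width: 59.9
finger_force: 0.0
```

```bash
python3 v.py w8
```

```text
[521.48770519 122.71113918  19.10436692] [3.14121574e+00 1.28832228e-03 2.98568919e+00] [ 0.62129924  0.12287565 -0.22014356]
drill x -160.5 lat 0.4
```

>>> move_arm(
  deltas=[0,0,-0.02,0,0.06,0,0,-0.03,0,0.06,0.02,0,-0.02,0,0.04,0.02,0,0,0,0.0,0,0,0,0.12,0],
)

```text
t: 13.3
tcp_pos: [478.5, 129.4, 90.0]
eef_rot: [3.14, -0.001, 2.868]
ft_force: [-0.9, 0.1, -0.5]
gripper_width: 24.3
finger_force: 0.0
```

>>> move_arm(
  deltas=[0,0,0,0.12,0,0,0,0,0.12,0,0,0,0,0.12,0,0,0,0,0.12,0,0,0,0,0.12,0],
)

```text
t: 13.72
tcp_pos: [481.7, 129.0, 89.1]
eef_rot: [3.141, 0.0, 2.26]
ft_force: [0.0, 0.1, -0.2]
gripper_width: 0.2
finger_force: 0.0
```

>>> move_arm(
  deltas=[0,0,0,0.12,0,0,0,0,0.12,0,0,0,0,0.12,0,0,0,0,0.12,0,0,0,0,0.12,0],
)

```text
t: 14.13
tcp_pos: [481.6, 129.0, 89.0]
eef_rot: [3.141, -0.0, 1.66]
ft_force: [0.1, 0.3, -0.6]
gripper_width: 0.2
finger_force: 0.0
```

>>> move_arm(
  deltas=[0,0,0,0.12,0,0,0,0,0.12,0,0,0,0,0.011,0,0,0,0,0,0,0,0,0,0,0],
)

```text
t: 14.55
tcp_pos: [481.4, 128.9, 88.8]
eef_rot: [3.141, 0.0, 1.419]
ft_force: [-0.4, -0.0, -0.1]
gripper_width: 0.1
finger_force: 0.0
```

```bash
python3 v.py w9; python3 - <<'E'
from h import *
f=np.load("w9.npz"); p,d,E=f['p'],f['d'],f['E']; c=dict(zip(('fx','fy','cx','cy'),f['k']))
m=cv2.inRange(cv2.cvtColor(p,cv2.COLOR_BGR2HSV),(2,120,40),(18,255,255)); k=[x for x in cv2.findContours(m,0,2)[0] if cv2.contourArea(x)>200]
xh=np.array([np.cos(.157),-np.sin(.157)]); yh=np.array([-xh[1],xh[0]])
for x in k:
  q=cv2.approxPolyDP(x,6,True).reshape(-1,2)
  for u,v in q: w=ray(c,E,u,v,14+23.8)[:2]; print(u,v,"drill",round(w@xh-656.4,1),round(w@yh-202.3,1))
E
```

```text
[481.4063868  128.89577979  88.87729695] [ 3.14142654e+00 -1.44027205e-04  1.41812731e+00] [-0.11459626  0.01925863 -0.09169423]
drill x -201.1 lat 0.3
370 257 drill -171.0 -19.1
539 252 drill -68.5 -15.2
555 188 drill -67.4 25.3
370 186 drill -173.2 25.9
```

Heel at x -172 and square. I'll lower behind it and push with tool +y, which is drill +x.

>>> move_arm(
  deltas=[0,0,0.015,-0.003,0,0,0,0.02,0,0,0,0,0.02,0,0,0,0,0.01,0,0,0,0,0.002,0,0],
)

```text
t: 15.02
tcp_pos: [480.6, 128.6, 20.5]
eef_rot: [-3.139, 0.001, 1.419]
ft_force: [0.2, -0.2, 0.1]
gripper_width: -0.2
finger_force: 0.0
```

>>> move_arm(
  deltas=[0,0.005,0,0,0,0,0.005,0,0,0,0,0.002,0,0,0,0,0,0,0,0],
)

```text
t: 15.35
tcp_pos: [494.6, 127.0, 22.6]
eef_rot: [3.14, -0.0, 1.418]
ft_force: [-0.5, -0.3, 0.1]
gripper_width: -0.1
finger_force: 0.0
```

>>> move_arm(
  deltas=[0,0.0015,0,0,0,0,0.0015,0,0,0,0,0.0015,0,0,0,0,0.0015,0,0,0,0,0,0,0,0],
)

```text
t: 15.77
tcp_pos: [498.9, 126.2, 21.8]
eef_rot: [-3.141, -0.0, 1.418]
ft_force: [-0.1, 0.2, 0.3]
gripper_width: 0.0
finger_force: 0.3
```

>>> move_arm(
  deltas=[0,0.0015,0,0,0,0,0.0015,0,0,0,0,0.0015,0,0,0,0,0.0015,0,0,0,0,0,0,0,0],
)

```text
t: 16.18
tcp_pos: [502.3, 125.7, 21.4]
eef_rot: [-3.136, -0.0, 1.418]
ft_force: [-9.8, 2.7, 6.3]
gripper_width: -0.1
finger_force: 4.7
```

>>> move_arm(
  deltas=[0,0.001,0,0,0,0,0.001,0,0,0,0,0.001,0,0,0,0,0.001,0,0,0,0,0.001,0,0,0],
)

```text
t: 16.6
tcp_pos: [506.8, 125.0, 21.4]
eef_rot: [-3.136, -0.0, 1.418]
ft_force: [-9.7, 0.9, 8.3]
gripper_width: -0.1
finger_force: 5.3
```

>>> move_arm(
  deltas=[0,0.0008,0,0,0,0,0.0008,0,0,0,0,0.0008,0,0,0,0,0.0008,0,0,0,0,0.0008,0,0,0],
)

```text
t: 17.02
tcp_pos: [510.8, 124.3, 21.4]
eef_rot: [-3.136, -0.0, 1.418]
ft_force: [-9.3, 1.3, 8.3]
gripper_width: 0.1
finger_force: 5.3
```

>>> move_arm(
  deltas=[0,0.0008,0,0,0,0,0.0008,0,0,0,0,0.0008,0,0,0,0,0.0008,0,0,0,0,0.0008,0,0,0],
)

```text
t: 17.43
tcp_pos: [514.8, 123.8, 21.4]
eef_rot: [-3.136, -0.0, 1.418]
ft_force: [-10.1, 0.5, 7.4]
gripper_width: 0.0
finger_force: 5.3
```

>>> move_arm(
  deltas=[0,0.0008,0,0,0,0,0.0008,0,0,0,0,0.0008,0,0,0,0,0.0008,0,0,0,0,0.0008,0,0,0],
)

```text
t: 17.85
tcp_pos: [518.7, 123.1, 21.4]
eef_rot: [-3.136, -0.0, 1.418]
ft_force: [-10.6, 1.5, 7.9]
gripper_width: 0.0
finger_force: 5.3
```

>>> move_arm(
  deltas=[0,0.0008,0,0,0,0,0.0008,0,0,0,0,0.0008,0,0,0,0,0.0008,0,0,0,0,0.0008,0,0,0],
)

```text
t: 18.27
tcp_pos: [522.7, 122.5, 21.4]
eef_rot: [-3.136, -0.0, 1.418]
ft_force: [-9.8, 1.6, 9.1]
gripper_width: 0.2
finger_force: 5.4
```

>>> move_arm(
  deltas=[0,0.0008,0,0,0,0,0.0008,0,0,0,0,0.0008,0,0,0,0,0.0008,0,0,0,0,0.0008,0,0,0],
)

```text
t: 18.68
tcp_pos: [526.7, 121.9, 21.4]
eef_rot: [-3.136, -0.0, 1.418]
ft_force: [-10.0, 2.1, 8.8]
gripper_width: -0.0
finger_force: 5.3
```

>>> move_arm(
  deltas=[0,0.0008,0,0,0,0,0.0008,0,0,0,0,0.0008,0,0,0,0,0.0008,0,0,0,0,0.0008,0,0,0],
)

```text
t: 19.1
tcp_pos: [530.6, 121.3, 21.4]
eef_rot: [-3.136, -0.0, 1.418]
ft_force: [-9.9, 1.1, 8.2]
gripper_width: -0.0
finger_force: 5.3
```

>>> move_arm(
  deltas=[0,0.0008,0,0,0,0,0.0008,0,0,0,0,0.0008,0,0,0,0,0.0008,0,0,0,0,0.0008,0,0,0],
)

```text
t: 19.52
tcp_pos: [534.6, 120.7, 21.4]
eef_rot: [-3.136, -0.0, 1.418]
ft_force: [-10.4, 1.7, 8.1]
gripper_width: 0.2
finger_force: 5.3
```

>>> move_arm(
  deltas=[0,0.0008,0,0,0,0,0.0008,0,0,0,0,0.0008,0,0,0,0,0.0008,0,0,0,0,0.0008,0,0,0],
)

```text
t: 19.93
tcp_pos: [538.6, 120.1, 21.4]
eef_rot: [-3.136, -0.0, 1.418]
ft_force: [-9.9, 2.7, 7.4]
gripper_width: -0.3
finger_force: 5.3
```

>>> move_arm(
  deltas=[0,0.0008,0,0,0,0,0.0008,0,0,0,0,0.0008,0,0,0,0,0.0008,0,0,0,0,0.0008,0,0,0],
)

```text
t: 20.35
tcp_pos: [542.5, 119.5, 21.4]
eef_rot: [-3.136, -0.0, 1.418]
ft_force: [-10.6, 1.7, 8.3]
gripper_width: -0.2
finger_force: 5.4
```

```bash
python3 v.py w10; python3 - <<'E'
from h import *
f=np.load("w10.npz"); p,d,E=f['p'],f['d'],f['E']; c=dict(zip(('fx','fy','cx','cy'),f['k']))
m=cv2.inRange(cv2.cvtColor(p,cv2.COLOR_BGR2HSV),(2,120,40),(18,255,255)); k=max(cv2.findContours(m,0,2)[0],key=cv2.contourArea); print(cv2.approxPolyDP(k,5,True).reshape(-1,2).tolist(),get_obs()['finger_force'])
xh=np.array([np.cos(.157),-np.sin(.157)]); yh=np.array([-xh[1],xh[0]])
us=np.flatnonzero(m.any(0)); L=us.max()-us.min()
heel=[]
A=[];B=[]
for u in range(us.min()+8,us.max()-8,4):
    v=np.flatnonzero(m[:,u])
    for a,l in((v[0],A),(v[-1]+1,B)):
        w=ray(c,E,u,a,14+20)[:2]
        x=w@xh-656.4; z=14+23.8-.11*(x+132); w=ray(c,E,u,a,z)[:2]; l.append((w@xh-656.4,w@yh-202.3))
for l in(A,B): l=np.array(l); print(np.polyfit(l[:,0],l[:,1],1), l[0],l[-1])
E
```

```text
[542.71562951 119.46744227  21.45449586] [-3.13606108e+00 -4.33650910e-04  1.41812335e+00] [-9.4605716   1.47826942  7.56172582]
drill x -139.0 lat 0.6
[[349, 228], [347, 267], [365, 314], [385, 319], [406, 310], [440, 328], [498, 322], [515, 227]] 5.113489357754588
[-0.04491328 23.11048013] [-126.34208639   29.02379198] [-63.6045042   26.29160333]
[ -0.13724034 -28.36790449] [-125.20606112   -2.01530836] [-59.31441669   2.43754624]
```

```bash
python3 - <<'E'
from h import *
a=np.load("w9.npz")['p'];b=np.load("w10.npz")['p']
cv2.imwrite("pics/c10.png",np.vstack([cv2.resize(x[150:350,240:640],(600,300)) for x in(a,b)]))
E
```

```text
(no output)
```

View pics/c10.png

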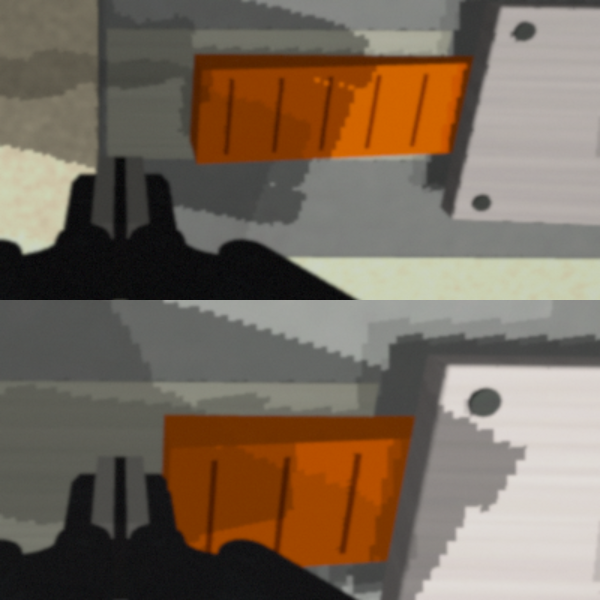

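The crops show the wedge's foot line (row 415) parallel to the strip edge (row 382), so it is still square. I'll go on with the push.

>>> move_arm(
  deltas=[0,0.0008,0,0,0,0,0.0008,0,0,0,0,0.0008,0,0,0,0,0.0008,0,0,0,0,0.0008,0,0,0],
)

```text
t: 20.82
tcp_pos: [546.1, 119.0, 21.4]
eef_rot: [-3.135, -0.001, 1.418]
ft_force: [-10.8, 1.2, 9.3]
gripper_width: 0.1
finger_force: 6.1
```

>>> move_arm(
  deltas=[0,0.0008,0,0,0,0,0.0008,0,0,0],
)

```text
t: 20.98
tcp_pos: [547.5, 118.7, 21.4]
eef_rot: [-3.135, -0.001, 1.418]
ft_force: [-12.3, 1.9, 10.8]
gripper_width: -0.2
finger_force: 6.5
```

The push has climbed about 2.2 N at roughly 0.6 N/mm, so the lens bears. I'll stop and back off.

>>> move_arm(
  deltas=[0,-0.002,0,0,0,0,-0.005,0,0,0,0,-0.015,0,0,0,0,-0.015,0,0,0,0,0,-0.02,0,0],
)

```text
t: 21.4
tcp_pos: [510.1, 124.1, 39.4]
eef_rot: [-3.135, 0.002, 1.418]
ft_force: [-0.2, 0.4, -0.4]
gripper_width: 0.2
finger_force: 0.0
```

>>> move_arm(
  deltas=[0,0,-0.03,0,0,0,0,-0.03,0,0,0,0,0,0,0,0,0,0,0,0],
)

```text
t: 21.73
tcp_pos: [515.6, 124.0, 103.2]
eef_rot: [3.138, -0.001, 1.418]
ft_force: [-0.1, 0.7, -0.7]
gripper_width: -0.4
finger_force: 0.0
```

```bash
python3 v.py w11; cp pics/w11.png pics/final.png
```

```text
[514.79292976 124.11923155 102.0458761 ] [ 3.14034220e+00 -7.42082845e-04  1.41836562e+00] [-0.10390862 -0.38714379 -1.37837595]
drill x -167.3 lat 0.8
```

View pics/final.png

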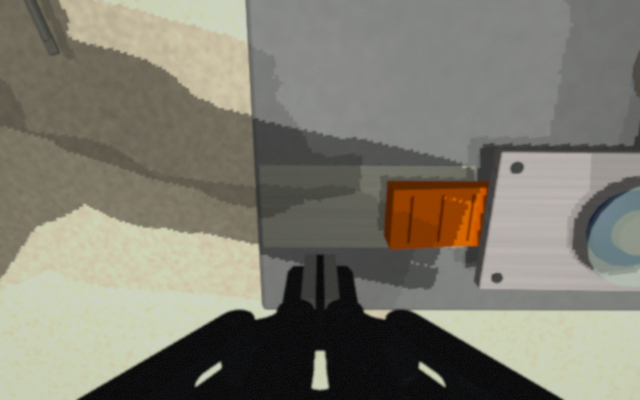

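The wedge, heel at (387,182..250), stands square and central on the strip under the table's front edge. The gripper is clear of everything, so I'm handing in.

```bash
python3 -c "
from cell import sign_off
print(sign_off())"
```

```text
the job is handed in; nothing more can be done
None
```

The job is handed in at about 22 s: the orange wedge stands square under the front lip holding the table up by itself, pushed until the push force had climbed about 2.2 N, so I estimate the lens bears on the pointer with about 2 N (felt, not measured directly), and the gripper touched none of the other things.

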